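# Set out the bench for making up a salt solution

### The job

Set out the bench for making up a salt solution: weighing dish upright in the middle of the balance pan, large beaker set down gently in the middle of the stirrer plate, and the beaker cover laid level and centred on that beaker. Stand the large jar on the table midway between pan and plate, and the measuring cylinder on the table close beside the stirrer (within 5 cm of it), in line with pan and plate, on the side away from the balance. Leave the small beaker, small jar and amber bottle standing where they are.

Things in the scene. Friction and masses are not known exactly. Their poses are not given: they have to be found in the camera images.
- pan (a point): Balance, fixed: low grey case 31 mm high, round bare steel pan 116 mm across, display and keys in front. Point: centre of the pan's top, 40 mm above the table; x to its back (away from the robot, up to 0.13 rad off), y to its left, z up. From it the case reaches 110 mm front, 60 back, 70 either side. Pan and plate centres are 275 to 285 mm apart, side by side; either may be on the left.
- plate (a point): Magnetic stirrer, fixed: white case 53 mm high, two black knobs on its front face, round white plate 110 mm across on top. Point: centre of the plate's top, 61 mm above the table; axes as for the balance. From it the case reaches 100 mm to the front (knobs 112), 65 to the back, 62.5 to either side.
- weighing_dish_center (a point): Weighing dish: shallow open dish of bare aluminium, flat bottom, 60 mm across at the rim (57 at the foot), 16 mm high, a thin tab at the rim (11 mm, can be ignored). Point: on its axis, half-way up (8 mm above its underside). Grip across its outside with the fingertips. Loose, round: yaw means nothing.
- beaker_center (a point): The large beaker: clear glass, straight-sided, open, 50 mm outside diameter, wall 3 mm, 70 mm high. Point: on its axis, half-way up (35 mm above its underside). Grip across its outside. Loose, round: yaw means nothing.
- beaker_cover_center (a point): Beaker cover: flat round off-white plastic disc, 62 mm across and 5 mm thick, with a plain round knob (16 mm diameter, 17 mm tall) in the middle of its top, 22 mm high in all; flat underside. Point: on its axis, half-way up (11 mm above its underside). Grip the knob. Loose, round: yaw means nothing.
- jar_center (a point): The large jar: closed white plastic jar, paper label, ribbed black screw cap as wide as the jar; 54 mm diameter, 75 mm high (cap: top 18 mm). Point: on its axis, half-way up (37.5 mm above its underside). Grip across the body. Loose, round: yaw means nothing.
- cylinder_center (a point): Measuring cylinder: slim upright off-white plastic tube, 26 mm outside diameter, 110 mm high in all, on a six-sided white foot 52 mm across its flats, 60 mm over the corners, 8 mm thick. Point: on its axis, half-way up (55 mm above its underside). Best gripped across the tube 65 to 85 mm above the underside. Loose, round: yaw means nothing.
- small_beaker_center (a point): The small beaker, not needed: clear glass, 36 mm diameter, 48 mm high. Point: on its axis, half-way up. Loose, among the other things.
- small_jar_center (a point): The small jar, not needed: like the large one but 38 mm diameter, 42 mm high. Point: on its axis, half-way up. Loose, among the other things.
- amber_bottle_center (a point): Amber glass bottle with narrow neck and black cap, not needed: 46 mm diameter, 92 mm high. Point: on its axis, half-way up. Loose, among the other things.
Mind the look-alikes: they are no part of the job. Leave any brown or red look-alike of the part that bears weighing_dish_center alone.

How it is judged (in metres and radians):
At the end, for the whole second after the job is handed in: Dish on the pan and beaker on the plate, within 15 mm of centre; cover level on the beaker within 9 mm; jar on the table under 165 mm from pan and plate centres; cylinder on the table under 150 mm from plate, over 350 from pan; both within 50 mm of the line front to back; all upright, at rest (horizontal distance between weighing_dish_center and pan below 0.015 m and z of weighing_dish_center in the frame of pan between 0.004 and 0.014 m and angle between each of weighing_dish_center, beaker_center, beaker_cover_center, jar_center, cylinder_center's own z axis and vertical below 0.1 rad and horizontal distance between beaker_center and plate below 0.015 m and z of beaker_center in the frame of plate between 0.03 and 0.041 m and horizontal distance between beaker_cover_center and beaker_center below 0.009 m and z of beaker_cover_center in the frame of beaker_center between 0.041 and 0.051 m and horizontal distance between jar_center and pan below 0.165 m and horizontal distance between jar_center and plate below 0.165 m and x of jar_center in the frame of pan between -0.05 and 0.05 m and height (world z) of jar_center between 0.032 and 0.043 m and horizontal distance between cylinder_center and plate below 0.15 m and horizontal distance between cylinder_center and pan above 0.35 m and x of cylinder_center in the frame of plate between -0.05 and 0.05 m and height (world z) of cylinder_center between 0.049 and 0.061 m and linear speed of each of weighing_dish, beaker, beaker_cover, jar, cylinder below 0.02 m/s); the robot touches nothing.
It fails at once if the small beaker, which is not needed, is shifted more than 20 mm or tipped over (distance of small_beaker_center from where it was at the start of the episode above 0.02 m or angle between small_beaker_center's own z axis and vertical above 0.4 rad).
It fails at once if the small jar, which is not needed, is shifted more than 20 mm or tipped over (distance of small_jar_center from where it was at the start of the episode above 0.02 m or angle between small_jar_center's own z axis and vertical above 0.4 rad).
It fails at once if the amber bottle, which is not needed, is shifted more than 20 mm or tipped over (distance of amber_bottle_center from where it was at the start of the episode above 0.02 m or angle between amber_bottle_center's own z axis and vertical above 0.4 rad).
It fails at once if the glass beaker is dropped onto the stirrer: it comes down on the plate (its last 20 mm) faster than 0.4 m/s (horizontal distance between beaker_center and plate below 0.05 m and z of beaker_center in the frame of plate below 0.055 m and linear speed of beaker above 0.4 m/s).
It also fails if it takes over 144 s, if anything falls off the work surface, if the arm or the gripper's body presses on something with over 40 N, if the wrist force passes 120 N, or if a joint passes its speed limit or range.

### The arm

A 6-joint arm with a two-finger parallel gripper is mounted at the origin on the work surface. World frame = base frame: x ahead of the robot, y to its left, z up, the work surface at z = 0. Lengths are in m, angles in degrees, forces in N, time in s.
With the tool pointing down it reaches from about 0.4 to 0.925 m from the base axis. Payload 12.5 kg.
Tool frame: the origin (TCP) lies on the centre line of the jaws, within the pads' length; the fingertips stand 17 mm ahead of it and the grasp point (between the pads) lies 2 mm behind it; z points along the fingers, y is the line along which they close (so a half turn about z gives the same grasp; the last joint's range is limited). The gripper opens to 95 mm and grips with 3 to 60 N. Pads are 20 mm wide; open, the fingers measure 119 mm over their backs; the gripper's body (75 mm by 180 mm) begins 59 mm behind the grasp point.
Start: joints at [-82.368, 28.126, 89.318, -0, 62.55, -6.05], TCP at [0.148, -0.607, 0.232] pointing down, gripper open.
Joint ranges: [-177.58, 177.58], [-47.91, 125.51], [2.72, 160], [-65.01, 245.01], [3.68, 167.84], [-153.87, 153.87]. Speed limits (degrees/s): [127.2, 127.2, 159.86, 180, 180, 180].

### API

Orientations are given as [roll, pitch, yaw] about the fixed x, y, z axes, in that order (R = Rz(yaw) Ry(pitch) Rx(roll)).
In Python, from plant import * gives the robot as it stands.
- The arm moves only by the tool arm_command, never from a script. Its argument "increments" is a list of rows, each a list of 7 numbers: the shift along the world's x, y, z in units of 20 cm (1.0 is 20 cm), then the turn, a rotation vector about the world's x, y, z in units of 2 pi rad (1.0 is 2 pi rad), then the opening, from -1 (shut) to 1 (fully open). In form: [[x, y, z, wx, wy, wz, fingers], ...]. A call has exactly 5 rows; each row shifts and turns the commanded pose from where the row before left it; what a row does not reach is not made up. A row lasts 1/8 s, in which the tool goes at most 62.5 mm and 10.7 degrees, less where a joint would pass 70% of its speed; a pose out of reach is approached as far as the arm can. A call with a number of a shift or a turn outside -1 to 1 is refused whole. A call with a gripper value outside its range is refused whole. The fingers move at their own pace and stop on an object; "grip_force" is the grip in N (left out, the last holds). Time passes only in rows, so rows that do not move let the fingers close, or fill a call up. It gives the time, the measured TCP pose, the force, the opening and the grip force at its end, in the units of the state.
- observe(): the state, without advancing time (a new reading comes with each control period).
- snapshot(name): name is "scene" or "side" or "wrist"; returns (picture, depth): 480x640x3 uint8, red, green, blue; 480x640 float32, m along the optical axis (not along the pixel's ray), 0 where there is no reading.
- calibration(name): a dict with "fovy" (degrees; the focal length in pixels is half the picture's height over the tangent of half this angle, whatever the lens; pixels are square), "cx", "cy" (the principal point, pixels), "extrinsics" (4x4, takes a point from world to camera coordinates); the wrist camera has in their place "T_tool_cam" (4x4, takes a point from camera to tool coordinates, whose origin is the TCP and whose axes are the flange's). Camera axes: x right, y down, z forward; pixel columns grow to the right and rows downward; lengths in m; the calibration is good to about 2 mm. A picture is of the moment at which its call begins: read the wrist's pose just before it. calibration takes no time and is no camera call.
- job_done(): hands the job in; it is judged then, once.
The state is a dict: "time_s": time; "qpos": joint angles; "qd": joint speeds; "joint_efforts": joint torques, N m; "eef_pos": TCP position; "ee_rot": TCP orientation; "wrist_force": force on the tool from outside, world axes, zero at the start; "moment": the same for the moment, N m; "width": finger opening in m; "finger_force": force on a finger pad.
Only numpy, scipy, OpenCV 4.12 (cv2) and the standard library are available. Lean on these libraries where they do the work, as an engineer would, in place of code of your own. Each camera call takes 0.05 s, during which the arm holds its last target. There are 200 camera calls.

## Working session

There is one attempt and no reset: what is moved stays moved. The work goes in short steps, Python scripts to look and compute and a tool call to move; the robot and the scene stay as the last step left them, time stands still between calls to the robot, and variables do not carry over. Pictures are saved under pics/ and viewed, at most 14 in all, crops included, and the job is handed in when it is done.

Besides the shell and the picture viewer there is one more tool, called after "Emit:" as name(argument=value, ...) on one line, values as JSON. arm_command: Moves the arm, as the interface text tells. Its arguments: {"type":"object","properties":{"increments":{"type":"array"},"grip_force":{"type":"number"}},"required":["increments"]}

```bash
ls; mkdir -p pics; python3 - <<'E'
from plant import *
import cv2,numpy as np
s=observe();print(s)
for n in("scene","side"):
    p,d=snapshot(n);cv2.imwrite(f"pics/{n}0.png",p[:,:,::-1]);np.save(f"pics/{n}0.npy",d)
    print(n,calibration(n))
print(calibration("wrist"))
E
```

```text
pics
{'time_s': 0.0, 'qpos': array([-8.23681044e+01,  2.81643530e+01,  8.93510602e+01, -9.19585771e-04,
        6.25510619e+01, -6.05050013e+00]), 'qd': array([-0.01244149,  0.01173849, -0.02134305,  0.08261911,  0.07141391,
        0.08623044]), 'joint_efforts': array([-1.72596232e-03, -6.12640929e+01, -2.58180732e+01,  6.91158953e-02,
        4.81130148e-02, -8.27337567e-05]), 'eef_pos': array([ 0.14782291, -0.60701906,  0.2310539 ]), 'ee_rot': array([-1.79933809e+02, -6.19577660e-03,  1.36828165e+01]), 'wrist_force': array([ 0.79621461, -0.08344697, -0.09822541]), 'moment': array([ 0.0108095 , -0.01446567,  0.01264242]), 'finger_force': 0.0, 'width': 0.09492812214503178}
scene {'fovy': 55.2430918701686, 'cx': 329.21027710365416, 'cy': 238.5113910139885, 'extrinsics': array([[ 0.78756972,  0.61619586, -0.00605055, -0.35951287],
       [ 0.40650488, -0.52688957, -0.74641889, -0.11987454],
       [-0.4631282 ,  0.58539734, -0.66544889,  1.31730606],
       [ 0.        ,  0.        ,  0.        ,  1.        ]])}
side {'fovy': 55.44853043220546, 'cx': 319.56640058140937, 'cy': 236.29716614633847, 'extrinsics': array([[-0.99518636, -0.09794243, -0.00337422,  0.46378832],
       [-0.05511238,  0.58779947, -0.80712726,  0.06662248],
       [ 0.08103536, -0.80305608, -0.59036786,  0.90036747],
       [ 0.        ,  0.        ,  0.        ,  1.        ]])}
{'fovy': 68.06342004064129, 'cx': 320.90850741034166, 'cy': 244.10093848493597, 'T_tool_cam': array([[-2.07640260e-04, -9.71338370e-01, -2.37700922e-01,
         6.76527526e-02],
       [ 9.99999446e-01,  4.36369069e-05, -1.05185266e-03,
        -6.48733123e-04],
       [ 1.03207738e-03, -2.37701008e-01,  9.71337823e-01,
        -1.54040552e-01],
       [ 0.00000000e+00,  0.00000000e+00,  0.00000000e+00,
         1.00000000e+00]])}
```

View pics/scene0.png

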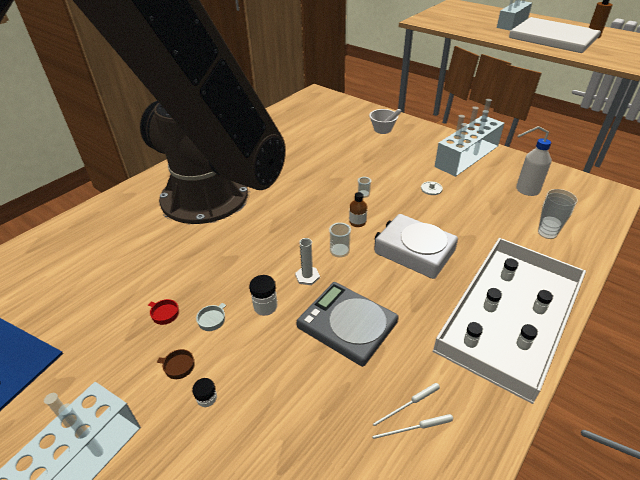

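View pics/side0.png

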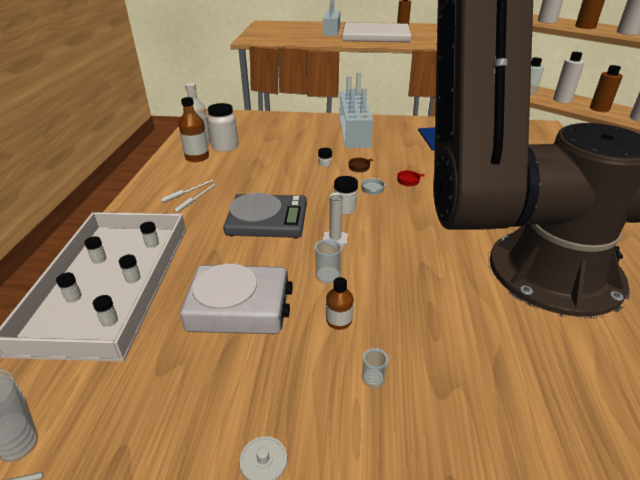

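Scene picture: the dish look-alikes are red (164,311), brown (178,363) and bare grey (211,317), and I choose the grey one. The large jar is at (263,290) against the small jar (204,390). The large beaker is at (340,239) against the small one (364,187) and the glass at (556,213). The cylinder is at (307,262), cover (432,188), amber bottle (358,210), pan (358,321) and plate (424,238). Next: a close crop to check the choice, and coarse positions.

```bash
cat > h.py <<'E'
from plant import *
import cv2,numpy as np
from scipy.spatial.transform import Rotation as R
def cam(n,s=None):
    c=calibration(n);f=240/np.tan(np.radians(c["fovy"])/2)
    if n=="wrist":
        s=s or observe();T=np.eye(4);T[:3,:3]=R.from_euler("xyz",s["ee_rot"],degrees=True).as_matrix();T[:3,3]=s["eef_pos"]
        W=T@c["T_tool_cam"]
    else: W=np.linalg.inv(c["extrinsics"])
    return W,f,c["cx"],c["cy"]
def hit(C,u,v,z):
    W,f,cx,cy=C
    r=W[:3,:3]@np.array([(u-cx)/f,(v-cy)/f,1]);o=W[:3,3]
    return (o+r*(z-o[2])/r[2])[:2]
def pix(C,p):
    W,f,cx,cy=C
    q=np.linalg.inv(W)@np.append(p,1);return q[:2]/q[2]*f+[cx,cy]
def shot(fn):
    s=observe();p,d=snapshot("wrist");cv2.imwrite(f"pics/{fn}.png",p[:,:,::-1]);np.save(f"pics/{fn}.npy",np.append(s["eef_pos"],s["ee_rot"]));return s
def old(fn):
    a=np.load(f"pics/{fn}.npy");return cam("wrist",dict(eef_pos=a[:3],ee_rot=a[3:]))
E
python3 - <<'E'
from h import *
a=cam("scene");b=cam("side")
np.set_printoptions(precision=3,suppress=True)
for n,z,p,q in [("pan",.04,(358,320),(255,207)),("plate",.061,(424,238),(225,286)),("dish",.016,(211,315),(373,184)),("jar",.075,(263,283),(346,183)),("cyl",.11,(306,240),(335,197)),("beaker",.07,(340,229),(328,247)),("cover",.022,(432,184),(263,453)),("sbeak",.048,(364,180),(376,355)),("sjar",.042,(204,385),(325,152)),("amber",.092,(360,195),(340,284)),("brown",.016,(178,361),(359,163)),("red",.016,(164,310),(408,176))]:
    print(n,hit(a,*p,z),hit(b,*q,z))
i=cv2.imread("pics/scene0.png")[170:420,140:480]
cv2.imwrite("pics/crop.png",cv2.resize(i,None,fx=2.35,fy=2.35,interpolation=3)[:600,:800])
E
```

```text
pan [ 0.623 -0.118] [ 0.621 -0.111]
plate [0.615 0.163] [0.61  0.171]
dish [ 0.358 -0.282] [ 0.359 -0.281]
jar [ 0.424 -0.184] [ 0.423 -0.175]
cyl [ 0.435 -0.054] [ 0.44  -0.055]
beaker [0.444 0.059] [0.444 0.058]
cover [0.5   0.425] [0.496 0.432]
sbeak [0.354 0.29 ] [0.354 0.283]
sjar [ 0.49  -0.408] [ 0.49  -0.397]
amber [0.419 0.175] [0.415 0.182]
brown [ 0.395 -0.398] [ 0.397 -0.392]
red [ 0.268 -0.335] [ 0.269 -0.331]
```

View pics/crop.png

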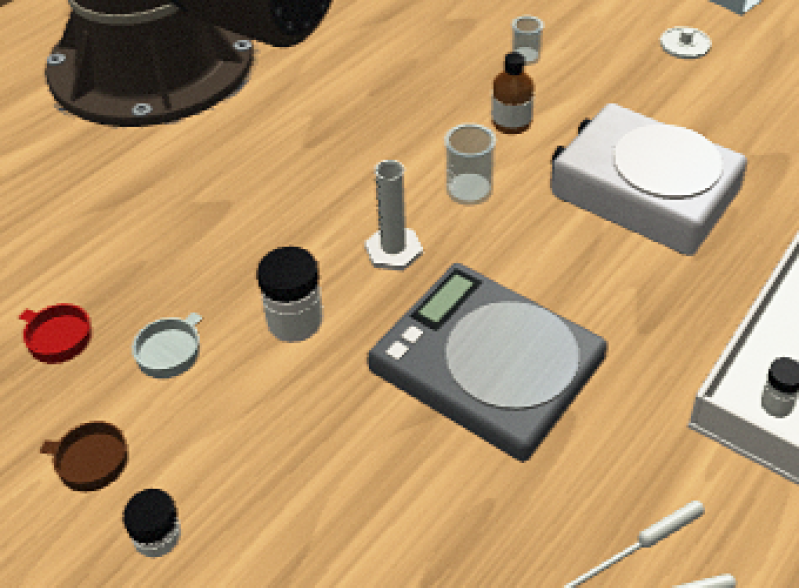

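The crop confirms it: the grey, shiny aluminium dish at crop (166,347), tab pointing to +y, next to the red and brown plastic copies. Moving above it, jaws closing along x.

Emit:
arm_command(increments=[[0.105, 0.1625, 0, 0, 0, 0.0212, 1], [0.105, 0.1625, 0, 0, 0, 0.0212, 1], [0.105, 0.1625, 0, 0, 0, 0.0212, 1], [0.105, 0.1625, 0, 0, 0, 0.0212, 1], [0.105, 0.1625, 0, 0, 0, 0.0212, 1]], grip_force=15)

```text
time_s: 0.72
eef_pos: [0.2534, -0.4436, 0.2315]
ee_rot: [-180.0, -0.0, 52.1]
wrist_force: [-0.0, -0.6, -0.0]
width: 0.0949
finger_force: 0.0
```

Emit:
arm_command(increments=[[0.105, 0.1625, 0, 0, 0, 0.0212, 1], [0.105, 0.1625, 0, 0, 0, 0.0212, 1], [0.105, 0.1625, 0, 0, 0, 0.0212, 1], [0.105, 0.1625, 0, 0, 0, 0.0212, 1], [0.105, 0.1625, 0, 0, 0, 0.0212, 1]])

```text
time_s: 1.35
eef_pos: [0.3583, -0.2811, 0.2316]
ee_rot: [-180.0, -0.0, 90.2]
wrist_force: [0.9, -0.6, 0.5]
width: 0.095
finger_force: 0.0
```

```bash
python3 - <<'E'
from h import *
s=shot("w1");print(s["time_s"],s["eef_pos"],s["ee_rot"],pix(cam("wrist",s),[.358,-.282,.016]))
E
```

```text
1.35 [ 0.3583298  -0.28109996  0.23156176] [-1.79996473e+02 -1.08596959e-02  9.02452789e+01] [319.60087699 223.97114242]
```

View pics/w1.png

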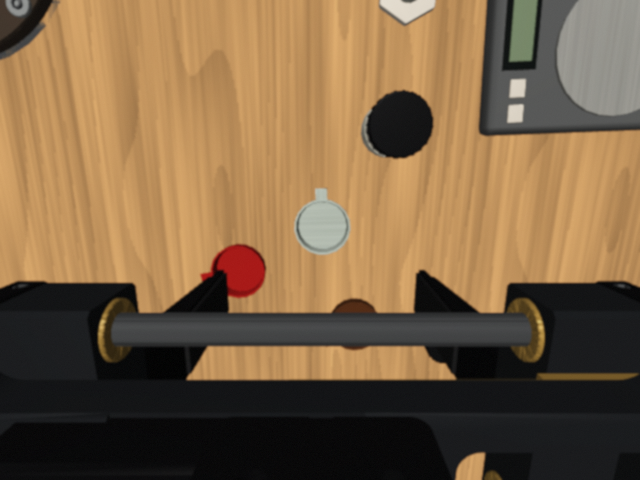

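The wrist view shows the grey dish centred at (322,227), against a predicted (320,224). The jar cap is at (402,124), red at (240,271) and brown at (355,323).

```bash
python3 - <<'E'
from h import *
C=old("w1")
print(hit(C,322,227,.014),hit(C,402,124,.075))
E
```

```text
[ 0.36055793 -0.28563152] [ 0.42636373 -0.18644422]
```

Emit:
arm_command(increments=[[0.01, -0.018, -0.18, 0, 0, 0, 1], [0, 0, -0.18, 0, 0, 0, 1], [0, 0, -0.18, 0, 0, 0, 1], [0, 0, -0.18, 0, 0, 0, 1], [0, 0, -0.18, 0, 0, 0, 1]])

```text
time_s: 2.02
eef_pos: [0.3598, -0.2859, 0.0505]
ee_rot: [180.0, 0.0, 90.0]
wrist_force: [1.3, -0.6, -0.2]
width: 0.095
finger_force: 0.0
```

Emit:
arm_command(increments=[[0, 0, -0.06, 0, 0, 0, 1], [0, 0, -0.06, 0, 0, 0, 1], [0, 0, -0.035, 0, 0, 0, 1], [0, 0, 0, 0, 0, 0, 0.3], [0, 0, 0, 0, 0, 0, -1]])

```text
time_s: 2.65
eef_pos: [0.3601, -0.2861, 0.0212]
ee_rot: [180.0, 0.0, 90.0]
wrist_force: [-0.3, 0.2, -0.3]
width: 0.0804
finger_force: 0.0
```

Emit:
arm_command(increments=[[0, 0, 0, 0, 0, 0, -1], [0, 0, 0, 0, 0, 0, -1], [0, 0, 0, 0, 0, 0, -1], [0, 0, 0, 0, 0, 0, -1], [0, 0, 0, 0, 0, 0, -1]])

```text
time_s: 3.28
eef_pos: [0.36, -0.286, 0.0209]
ee_rot: [180.0, 0.0, 90.0]
wrist_force: [-0.2, -0.7, 5.6]
width: 0.0599
finger_force: 15.0
```

Emit:
arm_command(increments=[[0, 0, 0.05, 0, 0, 0, -1], [0, 0, 0.1, 0, 0, 0, -1], [0, 0, 0.2, 0, 0, 0, -1], [0, 0, 0.25, 0, 0, 0, -1], [0, 0, 0.25, 0, 0, 0, -1]])

```text
time_s: 3.9
eef_pos: [0.3595, -0.2855, 0.1927]
ee_rot: [-180.0, -0.0, 90.0]
wrist_force: [0.1, -0.3, -0.8]
width: 0.0595
finger_force: 15.0
```

Emit:
arm_command(increments=[[0.24, 0.106, 0, 0, 0, 0, -1], [0.24, 0.106, 0, 0, 0, 0, -1], [0.24, 0.106, 0, 0, 0, 0, -1], [0.24, 0.106, 0, 0, 0, 0, -1], [0.24, 0.106, 0, 0, 0, 0, -1]])

```text
time_s: 4.53
eef_pos: [0.6011, -0.1788, 0.1912]
ee_rot: [180.0, 0.0, 90.0]
wrist_force: [-0.5, -0.2, -0.4]
width: 0.0595
finger_force: 15.0
```

```bash
python3 - <<'E'
from h import *
s=shot("w2");C=cam("wrist",s);print(s["time_s"],s["eef_pos"],s["ee_rot"],s["width"],pix(C,[.622,-.1145,.04]),pix(C,[.613,.167,.061]))
E
```

```text
4.525 [ 0.60111384 -0.17882137  0.1912224 ] [1.79998660e+02 2.75188272e-03 9.00103561e+01] 0.059502533390134164 [344.66032662 161.16350213] [ 339.30487445 -327.47903168]
```

View pics/w2.png

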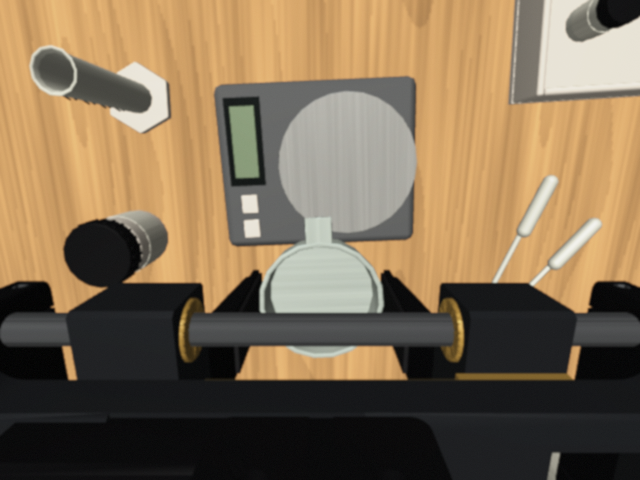

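Pan centre is at (347.5,162) px, so about (0.624,-0.115); the dish hangs level in the jaws at (321,298). Placing it.

Emit:
arm_command(increments=[[0.057, 0.16, 0, 0, 0, 0, -1], [0.058, 0.16, 0, 0, 0, 0, -1], [0, 0, -0.2, 0, 0, 0, -1], [0, 0, -0.2, 0, 0, 0, -1], [0, 0, -0.15, 0, 0, 0, -1]])

```text
time_s: 5.2
eef_pos: [0.6223, -0.1156, 0.0796]
ee_rot: [-179.9, -0.0, 90.0]
wrist_force: [-0.3, 0.1, -0.1]
width: 0.0591
finger_force: 15.0
```

Emit:
arm_command(increments=[[0, 0, -0.03, 0, 0, 0, -1], [0, 0, -0.03, 0, 0, 0, -1], [0, 0, -0.02, 0, 0, 0, -1], [0, 0, -0.01, 0, 0, 0, -1], [0, 0, 0, 0, 0, 0, -1]])

```text
time_s: 5.82
eef_pos: [0.623, -0.1159, 0.063]
ee_rot: [180.0, 0.0, 90.0]
wrist_force: [-0.0, 0.2, -1.0]
width: 0.0594
finger_force: 15.0
```

Emit:
arm_command(increments=[[0, 0, -0.008, 0, 0, 0, -1], [0, 0, 0, 0, 0, 0, -1], [0, 0, 0, 0, 0, 0, 0.5], [0, 0, 0, 0, 0, 0, 0.8], [0, 0, 0, 0, 0, 0, 0.9]])

```text
time_s: 6.45
eef_pos: [0.6229, -0.1159, 0.0611]
ee_rot: [180.0, 0.0, 90.0]
wrist_force: [0.3, -0.0, -1.0]
width: 0.084
finger_force: 0.0
```

Emit:
arm_command(increments=[[0, 0, 0, 0, 0, 0, 1], [0, 0, 0, 0, 0, 0, 1], [0, 0, 0.1, 0, 0, 0, 1], [0, 0, 0.2, 0, 0, 0, 1], [0, 0, 0.28, 0, 0, 0, 1]])

```text
time_s: 7.08
eef_pos: [0.6223, -0.1157, 0.1772]
ee_rot: [-179.9, -0.0, 90.0]
wrist_force: [1.0, -0.0, 0.7]
width: 0.095
finger_force: 0.0
```

Emit:
arm_command(increments=[[-0.185, 0, 0.1, 0, 0, 0, 1], [-0.185, 0, 0.1, 0, 0, 0, 1], [-0.185, 0, 0.1, 0, 0, 0, 1], [-0.185, 0, 0.1, 0, 0, 0, 1], [-0.185, 0, 0, 0, 0, 0, 1]])

```text
time_s: 7.7
eef_pos: [0.437, -0.1159, 0.2584]
ee_rot: [179.9, 0.1, 90.0]
wrist_force: [0.1, 0.2, -0.6]
width: 0.0948
finger_force: 0.0
```

```bash
python3 - <<'E'
from h import *
s=shot("w3");C=cam("wrist",s);print(s["time_s"],s["eef_pos"],s["ee_rot"],pix(C,[.437,-.0545,.11]),pix(C,[.444,.0585,.07]))
E
```

```text
7.7 [ 0.43704888 -0.11591966  0.25836216] [1.79851416e+02 6.38910778e-02 9.00118134e+01] [319.17623299 164.596441  ] [327.19875367  29.60753463]
```

View pics/w3.png

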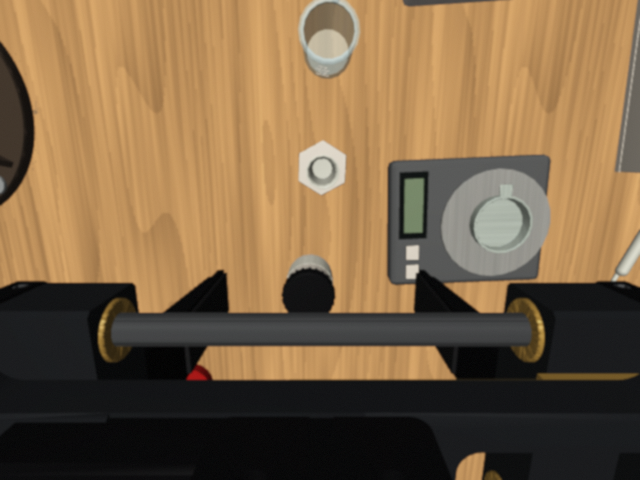

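The dish sits centred on the pan: dish (498,223), pan (496,221). Cylinder top is at (321,169), beaker rim at (329,30).

```bash
python3 - <<'E'
from h import *
C=old("w3")
print(hit(C,321,169,.11),hit(C,322,167,.008),hit(C,329,30,.07))
E
```

```text
[ 0.4385146  -0.05807953] [ 0.43997784 -0.05921974] [0.44555785 0.05819741]
```

Emit:
arm_command(increments=[[0.008, 0.145, 0, 0, 0, 0, 1], [0, 0.145, 0, 0, 0, 0, 1], [0, 0, -0.25, 0, 0, 0, 1], [0, 0, -0.25, 0, 0, 0, 1], [0, 0, -0.25, 0, 0, 0, 1]])

```text
time_s: 8.38
eef_pos: [0.4396, -0.0578, 0.106]
ee_rot: [179.9, 0.0, 90.0]
wrist_force: [1.3, -0.8, -0.4]
width: 0.0955
finger_force: 0.0
```

Emit:
arm_command(increments=[[0, 0, -0.12, 0, 0, 0, 1], [0, 0, -0.055, 0, 0, 0, 1], [0, 0, 0, 0, 0, 0, 0], [0, 0, 0, 0, 0, 0, -0.3], [0, 0, 0, 0, 0, 0, -1]])

```text
time_s: 9.0
eef_pos: [0.4398, -0.058, 0.0729]
ee_rot: [179.9, 0.0, 90.0]
wrist_force: [0.7, -0.3, 0.4]
width: 0.0704
finger_force: 0.0
```

Emit:
arm_command(increments=[[0, 0, 0, 0, 0, 0, -1], [0, 0, 0, 0, 0, 0, -1], [0, 0, 0, 0, 0, 0, -1], [0, 0, 0, 0, 0, 0, -1], [0, 0, 0, 0, 0, 0, -1]])

```text
time_s: 9.62
eef_pos: [0.4394, -0.0579, 0.072]
ee_rot: [-180.0, -0.0, 90.0]
wrist_force: [-0.7, -0.0, -1.8]
width: 0.0256
finger_force: 15.0
```

Emit:
arm_command(increments=[[0, 0, 0.06, 0, 0, 0, -1], [0, 0, 0.15, 0, 0, 0, -1], [0, 0, 0.22, 0, 0, 0, -1], [0, 0, 0.23, 0, 0, 0, -1], [0, 0, 0.23, 0, 0, 0, -1]])

```text
time_s: 10.25
eef_pos: [0.439, -0.0577, 0.2525]
ee_rot: [180.0, 0.0, 90.0]
wrist_force: [0.2, 0.6, -1.0]
width: 0.0257
finger_force: 15.0
```

Emit:
arm_command(increments=[[0.106, 0.217, 0, 0, 0, 0, -1], [0.106, 0.217, 0, 0, 0, 0, -1], [0.106, 0.217, 0, 0, 0, 0, -1], [0.106, 0.217, 0, 0, 0, 0, -1], [0, 0, 0, 0, 0, 0, -1]])

```text
time_s: 10.88
eef_pos: [0.5247, 0.118, 0.2505]
ee_rot: [180.0, -0.0, 90.2]
wrist_force: [-0.3, -0.4, -0.6]
width: 0.0262
finger_force: 15.0
```

```bash
python3 - <<'E'
from h import *
s=shot("w4");C=cam("wrist",s);print(s["time_s"],s["eef_pos"],s["ee_rot"],s["width"],pix(C,[.613,.167,.061]))
E
```

```text
10.875 [0.52465294 0.11798346 0.25045964] [ 1.79977642e+02 -1.40031322e-02  9.01795984e+01] 0.026217570019748455 [412.72316037 177.58264372]
```

View pics/w4.png

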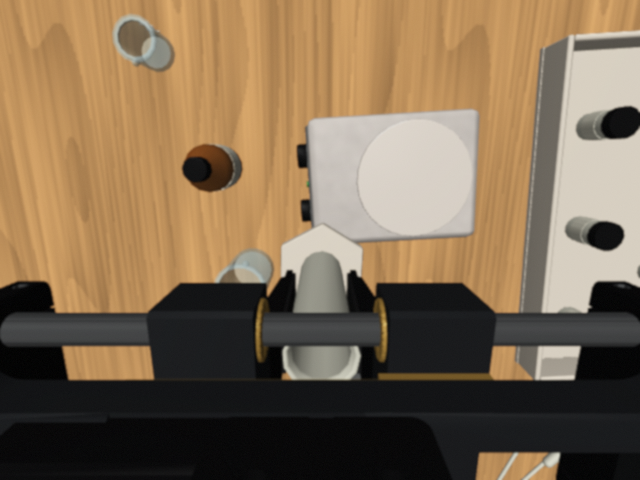

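The plate is centred at (415,178) px, so about (0.615,0.1665); the cylinder is upright in the grip and the area left of the stirrer is free. Setting the cylinder down at (0.611,0.289).

Emit:
arm_command(increments=[[0.108, 0.213, 0, 0, 0, 0, -1], [0.108, 0.213, 0, 0, 0, 0, -1], [0.108, 0.213, 0, 0, 0, 0, -1], [0.108, 0.213, 0, 0, 0, 0, -1], [0, 0, 0, 0, 0, 0, -1]])

```text
time_s: 11.55
eef_pos: [0.611, 0.2871, 0.2498]
ee_rot: [-180.0, 0.0, 90.1]
wrist_force: [-0.7, -0.4, -1.0]
width: 0.0258
finger_force: 15.0
```

Emit:
arm_command(increments=[[0, 0, -0.2, 0, 0, 0, -1], [0, 0, -0.25, 0, 0, 0, -1], [0, 0, -0.22, 0, 0, 0, -1], [0, 0, -0.12, 0, 0, 0, -1], [0, 0, -0.06, 0, 0, 0, -1]])

```text
time_s: 12.18
eef_pos: [0.6102, 0.2844, 0.0794]
ee_rot: [-179.9, 0.0, 89.9]
wrist_force: [-0.4, -0.1, -0.5]
width: 0.0253
finger_force: 15.0
```

Emit:
arm_command(increments=[[0, 0, -0.02, 0, 0, 0, -1], [0, 0, -0.01, 0, 0, 0, -1], [0, 0, 0, 0, 0, 0, -1], [0, 0, 0, 0, 0, 0, -1], [0, 0, 0, 0, 0, 0, -1]])

```text
time_s: 12.8
eef_pos: [0.6107, 0.2862, 0.0744]
ee_rot: [180.0, -0.0, 90.0]
wrist_force: [0.3, 0.0, 0.8]
width: 0.0257
finger_force: 15.0
```

Emit:
arm_command(increments=[[0, 0, -0.01, 0, 0, 0, -1], [0, 0, 0, 0, 0, 0, -1], [0, 0, 0, 0, 0, 0, 0], [0, 0, 0, 0, 0, 0, 1], [0, 0, 0, 0, 0, 0, 1]])

```text
time_s: 13.42
eef_pos: [0.6107, 0.2862, 0.0721]
ee_rot: [180.0, -0.0, 90.0]
wrist_force: [-0.4, 0.4, 0.2]
width: 0.0505
finger_force: 0.0
```

Emit:
arm_command(increments=[[0, 0, 0, 0, 0, 0, 1], [0, 0, 0.1, 0, 0, 0, 1], [0, 0, 0.25, 0, 0, 0, 1], [0, 0, 0.28, 0, 0, 0, 1], [0, 0, 0.2, 0, 0, 0, 1]])

```text
time_s: 14.05
eef_pos: [0.6108, 0.2862, 0.2424]
ee_rot: [179.8, -0.1, 90.0]
wrist_force: [0.7, 0.6, -0.6]
width: 0.0944
finger_force: 0.0
```

Emit:
arm_command(increments=[[-0.166, -0.228, 0, 0, 0, 0, 1], [-0.166, -0.228, 0, 0, 0, 0, 1], [-0.166, -0.228, 0, 0, 0, 0, 1], [-0.166, -0.228, 0, 0, 0, 0, 1], [-0.166, -0.228, 0, 0, 0, 0, 1]], grip_force=20)

```text
time_s: 14.68
eef_pos: [0.4435, 0.057, 0.2394]
ee_rot: [179.9, 0.0, 90.0]
wrist_force: [0.5, -1.8, 0.3]
width: 0.095
finger_force: 0.0
```

Emit:
arm_command(increments=[[0, 0, -0.15, 0, 0, 0, 1], [0, 0, -0.25, 0, 0, 0, 1], [0, 0, -0.25, 0, 0, 0, 1], [0, 0, -0.15, 0, 0, 0, 1], [0, 0, 0, 0, 0, 0, 1]])

```text
time_s: 15.3
eef_pos: [0.4443, 0.0581, 0.0776]
ee_rot: [-179.9, -0.0, 90.0]
wrist_force: [0.9, 0.3, 0.4]
width: 0.0948
finger_force: 0.0
```

Emit:
arm_command(increments=[[0, 0, -0.1, 0, 0, 0, 1], [0, 0, -0.07, 0, 0, 0, 1], [0, 0, 0, 0, 0, 0, 0.3], [0, 0, 0, 0, 0, 0, 0.1], [0, 0, 0, 0, 0, 0, -1]])

```text
time_s: 15.92
eef_pos: [0.4449, 0.0581, 0.0447]
ee_rot: [179.9, 0.0, 90.0]
wrist_force: [-0.1, -0.1, -0.9]
width: 0.0706
finger_force: 0.0
```

Emit:
arm_command(increments=[[0, 0, 0, 0, 0, 0, -1], [0, 0, 0, 0, 0, 0, -1], [0, 0, 0, 0, 0, 0, -1], [0, 0, 0, 0, 0, 0, -1], [0, 0, 0, 0, 0, 0, -1]])

```text
time_s: 16.55
eef_pos: [0.4447, 0.0581, 0.0442]
ee_rot: [180.0, 0.0, 90.0]
wrist_force: [-0.6, -0.0, 6.3]
width: 0.0499
finger_force: 20.0
```

Emit:
arm_command(increments=[[0, 0, 0.05, 0, 0, 0, -1], [0, 0, 0.1, 0, 0, 0, -1], [0, 0, 0.2, 0, 0, 0, -1], [0, 0, 0.2, 0, 0, 0, -1], [0, 0, 0.1, 0, 0, 0, -1]])

```text
time_s: 17.18
eef_pos: [0.4448, 0.0582, 0.1764]
ee_rot: [179.9, -0.0, 90.0]
wrist_force: [0.1, -0.3, 0.2]
width: 0.0498
finger_force: 20.0
```

Emit:
arm_command(increments=[[0.2, 0.13, 0, 0, 0, 0, -1], [0.25, 0.16, 0, 0, 0, 0, -1], [0.25, 0.16, 0, 0, 0, 0, -1], [0.15, 0.09, 0, 0, 0, 0, -1], [0, 0, 0, 0, 0, 0, -1]])

```text
time_s: 17.8
eef_pos: [0.6156, 0.1672, 0.1737]
ee_rot: [-180.0, -0.0, 90.1]
wrist_force: [-0.6, -0.7, -0.6]
width: 0.0494
finger_force: 20.0
```

Emit:
arm_command(increments=[[0, 0, -0.1, 0, 0, 0, -1], [0, 0, -0.1, 0, 0, 0, -1], [0, 0, -0.06, 0, 0, 0, -1], [0, 0, -0.04, 0, 0, 0, -1], [0, 0, -0.025, 0, 0, 0, -1]])

```text
time_s: 18.42
eef_pos: [0.6147, 0.166, 0.1091]
ee_rot: [180.0, -0.0, 90.0]
wrist_force: [0.1, 0.1, -1.0]
width: 0.0496
finger_force: 20.0
```

Emit:
arm_command(increments=[[0, 0, -0.005, 0, 0, 0, -1], [0, 0, -0.005, 0, 0, 0, -1], [0, 0, 0, 0, 0, 0, -1], [0, 0, 0, 0, 0, 0, -1], [0, 0, 0, 0, 0, 0, -1]])

```text
time_s: 19.05
eef_pos: [0.6147, 0.1662, 0.1072]
ee_rot: [180.0, -0.0, 90.0]
wrist_force: [-1.2, -0.2, -0.9]
width: 0.0494
finger_force: 20.0
```

Emit:
arm_command(increments=[[0, 0, -0.005, 0, 0, 0, -1], [0, 0, -0.005, 0, 0, 0, -1], [0, 0, -0.003, 0, 0, 0, -1], [0, 0, 0, 0, 0, 0, -1], [0, 0, 0, 0, 0, 0, -1]])

```text
time_s: 19.68
eef_pos: [0.6147, 0.1661, 0.1052]
ee_rot: [180.0, -0.0, 90.0]
wrist_force: [-2.5, -0.2, 7.6]
width: 0.0496
finger_force: 20.0
```

Emit:
arm_command(increments=[[0, 0, 0, 0, 0, 0, 0.2], [0, 0, 0, 0, 0, 0, 0.5], [0, 0, 0, 0, 0, 0, 1], [0, 0, 0, 0, 0, 0, 1], [0, 0, 0.05, 0, 0, 0, 1]])

```text
time_s: 20.3
eef_pos: [0.6143, 0.166, 0.1142]
ee_rot: [-179.9, 0.0, 90.0]
wrist_force: [1.0, 0.1, 0.5]
width: 0.0913
finger_force: 0.0
```

Emit:
arm_command(increments=[[0, 0, 0.15, 0, 0, 0, 1], [0, 0, 0.25, 0, 0, 0, 1], [0, 0, 0.25, 0, 0, 0, 1], [0, 0, 0.1, 0, 0, 0, 1], [0, 0, 0, 0, 0, 0, 1]])

```text
time_s: 20.92
eef_pos: [0.615, 0.1662, 0.2665]
ee_rot: [179.8, -0.0, 90.0]
wrist_force: [-0.7, 0.2, 0.7]
width: 0.0951
finger_force: 0.0
```

```bash
python3 -c "
from h import *
shot('w5')"
```

Emit:
arm_command(increments=[[-0.117, 0.262, -0.03, 0, 0, 0, 1], [-0.117, 0.262, -0.05, 0, 0, 0, 1], [-0.117, 0.262, -0.06, 0, 0, 0, 1], [-0.117, 0.262, -0.06, 0, 0, 0, 1], [-0.117, 0.262, -0.06, 0, 0, 0, 1]])

```text
time_s: 21.6
eef_pos: [0.4963, 0.4294, 0.2104]
ee_rot: [-179.9, 0.1, 90.0]
wrist_force: [0.8, -1.0, -0.2]
width: 0.0952
finger_force: 0.0
```

Emit:
arm_command(increments=[[0, 0, 0, 0, 0, 0, 1], [0, 0, 0, 0, 0, 0, 1], [0, 0, 0, 0, 0, 0, 0], [0, 0, 0, 0, 0, 0, 0], [0, 0, 0, 0, 0, 0, 0]])

```text
time_s: 22.22
eef_pos: [0.4981, 0.4275, 0.2127]
ee_rot: [180.0, -0.0, 89.9]
wrist_force: [-0.7, 0.6, 0.6]
width: 0.0705
finger_force: 0.0
```

```bash
python3 - <<'E'
from h import *
s=shot("w6");C=cam("wrist",s);print(s["time_s"],s["eef_pos"],s["ee_rot"],pix(C,[.498,.4285,.022]),pix(old("w5"),[.615,.1665,.131]))
a,b=[cv2.imread(f"pics/w{k}.png")[80:330,160:560] for k in (5,6)]
cv2.imwrite("pics/c56.png",np.vstack([a,b]))
E
```

```text
22.225 [0.49811665 0.42752003 0.21267731] [ 1.79979771e+02 -9.02435832e-03  8.99402567e+01] [319.67741178 226.69601004] [319.16028612 240.06612254]
```

View pics/c56.png

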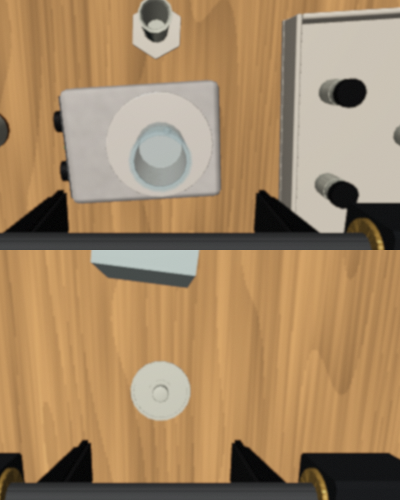

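Upper crop: the beaker stands on the plate, rim centre about (320.5,238) full-frame, plate centre about (319,223). Lower crop: knob top at (320.5,223.5), disc centre at (320,221).

```bash
python3 - <<'E'
from h import *
A=old("w5");B=old("w6")
print("rim",hit(A,320.5,238,.131),"base",hit(A,320.5,231,.064),"plate",hit(A,319,223,.061),"knob",hit(B,320.5,223.5,.022),"disc",hit(B,320,221,.005))
E
```

```text
rim [0.6161214  0.16827027] base [0.61632434 0.16049669] plate [0.61479677 0.16826169] knob [0.49881653 0.43169969] disc [0.49829721 0.43119605]
```

Emit:
arm_command(increments=[[0.002, 0.018, -0.2, 0, 0, 0, 0], [0, 0, -0.25, 0, 0, 0, 0], [0, 0, -0.25, 0, 0, 0, 0], [0, 0, -0.13, 0, 0, 0, 0], [0, 0, -0.05, 0, 0, 0, 0]], grip_force=12)

```text
time_s: 22.9
eef_pos: [0.4978, 0.4313, 0.035]
ee_rot: [-179.9, 0.1, 90.0]
wrist_force: [0.1, 1.0, 0.4]
width: 0.047
finger_force: 0.0
```

Emit:
arm_command(increments=[[0, 0, -0.03, 0, 0, 0, 0], [0, 0, -0.02, 0, 0, 0, 0], [0, 0, 0, 0, 0, 0, 0], [0, 0, 0, 0, 0, 0, -0.5], [0, 0, 0, 0, 0, 0, -1]])

```text
time_s: 23.52
eef_pos: [0.4982, 0.4318, 0.0269]
ee_rot: [180.0, -0.0, 90.0]
wrist_force: [-0.4, -0.0, 0.3]
width: 0.0331
finger_force: 0.0
```

Emit:
arm_command(increments=[[0, 0, 0, 0, 0, 0, -1], [0, 0, 0, 0, 0, 0, -1], [0, 0, 0, 0, 0, 0, -1], [0, 0, 0, 0, 0, 0, -1], [0, 0, 0, 0, 0, 0, -1]])

```text
time_s: 24.15
eef_pos: [0.4981, 0.4317, 0.0266]
ee_rot: [180.0, -0.0, 90.0]
wrist_force: [-0.8, -0.3, 1.5]
width: 0.0155
finger_force: 12.0
```

Emit:
arm_command(increments=[[0, 0, 0.08, 0, 0, 0, -1], [0, 0, 0.2, 0, 0, 0, -1], [0, 0, 0.25, 0, 0, 0, -1], [0, 0, 0.25, 0, 0, 0, -1], [0, 0, 0.17, 0, 0, 0, -1]])

```text
time_s: 24.78
eef_pos: [0.4982, 0.4318, 0.2202]
ee_rot: [179.9, -0.1, 90.0]
wrist_force: [0.6, 0.0, -1.5]
width: 0.0153
finger_force: 12.0
```

Emit:
arm_command(increments=[[0.117, -0.264, 0, 0, 0, 0, -1], [0.117, -0.264, 0, 0, 0, 0, -1], [0.117, -0.264, 0, 0, 0, 0, -1], [0.117, -0.264, 0, 0, 0, 0, -1], [0.117, -0.264, 0, 0, 0, 0, -1]])

```text
time_s: 25.4
eef_pos: [0.6155, 0.1659, 0.2177]
ee_rot: [179.9, -0.0, 90.0]
wrist_force: [0.9, 0.1, -0.1]
width: 0.0154
finger_force: 12.0
```

Emit:
arm_command(increments=[[0, 0, -0.05, 0, 0, 0, -1], [0, 0, -0.05, 0, 0, 0, -1], [0, 0, 0, 0, 0, 0, -1], [0, 0, 0, 0, 0, 0, -1], [0, 0, 0, 0, 0, 0, -1]])

```text
time_s: 26.02
eef_pos: [0.615, 0.1685, 0.1969]
ee_rot: [180.0, -0.0, 90.1]
wrist_force: [0.4, -0.7, -0.6]
width: 0.0155
finger_force: 12.0
```

```bash
python3 - <<'E'
from h import *
s=shot("w7");print(s["eef_pos"],s["ee_rot"],s["width"])
p,d=snapshot("side");cv2.imwrite("pics/s7.png",p[:,:,::-1])
a=cv2.resize(cv2.imread("pics/w7.png")[100:340,190:450],None,fx=1.5,fy=1.5)
b=cv2.resize(p[150:350,120:420,::-1],None,fx=1.8,fy=1.8)[:,:400]
cv2.imwrite("pics/c7.png",np.hstack([a,b]))
E
```

```text
[0.61496153 0.16847339 0.19687096] [ 1.79961895e+02 -7.34032843e-03  9.00613197e+01] 0.015538254445702011
```

View pics/c7.png

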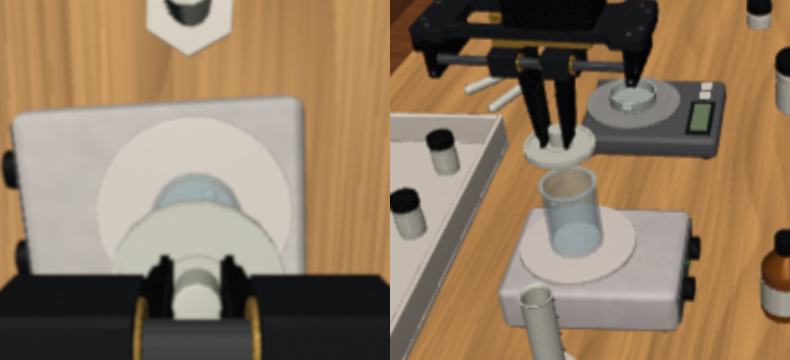

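```bash
python3 - <<'E'
from h import *
b=cam("side")
print(pix(b,[.615,.1685,.175]),pix(b,[.615,.1675,.131]),hit(b,218.9,251.7,.131),hit(b,214.4,231,.175))
E
```

```text
[213.45400395 230.21665846] [217.45497673 252.03835339] [0.61291491 0.16641414] [0.61293529 0.17041666]
```

Cover hangs level at (560,146) in the crop above the beaker rim (568,183); shift about −2 mm in y, then lower.

Emit:
arm_command(increments=[[0, -0.011, -0.06, 0, 0, 0, -1], [0, 0, -0.06, 0, 0, 0, -1], [0, 0, -0.04, 0, 0, 0, -1], [0, 0, -0.015, 0, 0, 0, -1], [0, 0, 0, 0, 0, 0, -1]])

```text
time_s: 26.75
eef_pos: [0.6151, 0.1655, 0.1612]
ee_rot: [-180.0, 0.0, 90.0]
wrist_force: [-1.0, -0.0, -0.8]
width: 0.0156
finger_force: 12.0
```

Emit:
arm_command(increments=[[0, 0, -0.005, 0, 0, 0, -1], [0, 0, -0.005, 0, 0, 0, -1], [0, 0, 0, 0, 0, 0, -1], [0, 0, 0, 0, 0, 0, -1], [0, 0, 0, 0, 0, 0, -1]])

```text
time_s: 27.38
eef_pos: [0.6151, 0.1655, 0.1595]
ee_rot: [180.0, -0.0, 90.0]
wrist_force: [0.5, -0.2, -0.6]
width: 0.0153
finger_force: 12.0
```

Emit:
arm_command(increments=[[0, 0.003, -0.005, 0, 0, 0, -1], [0, 0, -0.004, 0, 0, 0, -1], [0, 0, 0, 0, 0, 0, -1], [0, 0, 0, 0, 0, 0, -1], [0, 0, 0, 0, 0, 0, -1]])

```text
time_s: 28.0
eef_pos: [0.6151, 0.1661, 0.1576]
ee_rot: [180.0, 0.0, 90.0]
wrist_force: [-0.3, 0.8, -0.8]
width: 0.0155
finger_force: 12.0
```

Emit:
arm_command(increments=[[0, 0, 0, 0, 0, 0, -0.5], [0, 0, 0, 0, 0, 0, -0.3], [0, 0, 0, 0, 0, 0, 0], [0, 0, 0, 0, 0, 0, 0], [0, 0, 0, 0, 0, 0, 0]])

```text
time_s: 28.62
eef_pos: [0.6151, 0.1661, 0.1576]
ee_rot: [180.0, 0.0, 90.0]
wrist_force: [-0.1, 0.0, -0.3]
width: 0.0474
finger_force: 0.0
```

Emit:
arm_command(increments=[[0, 0, 0.05, 0, 0, 0, 0], [0, 0, 0.15, 0, 0, 0, 0], [0, 0, 0.2, 0, 0, 0, 0], [0, 0, 0.2, 0, 0, 0, 1], [0, 0, 0, 0, 0, 0, 1]], grip_force=25)

```text
time_s: 29.25
eef_pos: [0.6159, 0.1663, 0.2816]
ee_rot: [179.6, -0.1, 90.0]
wrist_force: [-0.6, -0.4, -0.8]
width: 0.0619
finger_force: 0.0
```

```bash
python3 -c "
from h import *
s=shot('w8')
print(hit(old('w3'),308,293,.075))
p=cv2.imread('pics/w8.png')[60:330,180:500];cv2.imwrite('pics/c8.png',cv2.resize(p,None,fx=2,fy=2))
print(pix(cam('wrist',s),[.615,.1665,.153])*2-[360,120],pix(cam('wrist',s),[.615,.1665,.061])*2-[360,120])"
```

```text
[ 0.42549697 -0.18198688]
[275.18029655 364.41668287] [275.56608223 324.62568095]
```

View pics/c8.png

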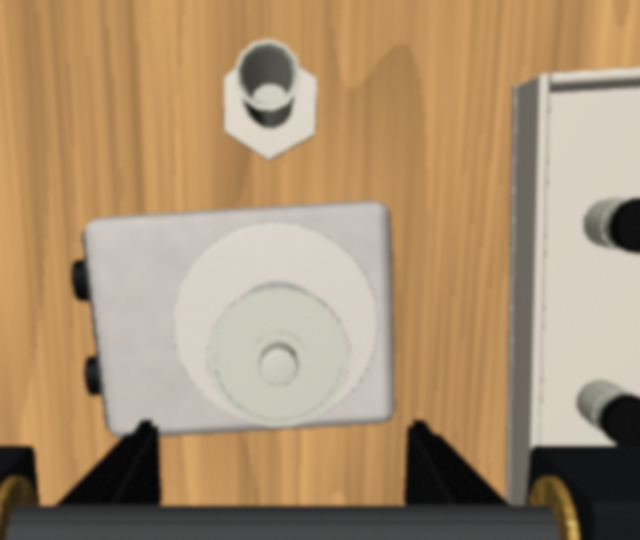

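Emit:
arm_command(increments=[[-0.119, -0.219, 0, 0, 0, 0, 1], [-0.119, -0.219, 0, 0, 0, 0, 1], [-0.119, -0.219, 0, 0, 0, 0, 1], [-0.119, -0.219, 0, 0, 0, 0, 1], [-0.119, -0.219, 0, 0, 0, 0, 1]])

```text
time_s: 29.92
eef_pos: [0.4947, -0.054, 0.2769]
ee_rot: [-179.9, -0.0, 90.0]
wrist_force: [1.2, -0.7, 0.5]
width: 0.0951
finger_force: 0.0
```

Emit:
arm_command(increments=[[-0.119, -0.219, 0, 0, 0, 0, 1], [-0.119, -0.219, 0, 0, 0, 0, 1], [-0.119, -0.219, 0, 0, 0, 0, 1], [0, 0, -0.1, 0, 0, 0, 1], [0, 0, -0.2, 0, 0, 0, 1]])

```text
time_s: 30.55
eef_pos: [0.4245, -0.1851, 0.2173]
ee_rot: [179.9, 0.1, 89.9]
wrist_force: [1.0, -0.1, -0.7]
width: 0.0951
finger_force: 0.0
```

The cover lies on the beaker: knob at (278,362) against a predicted (275,364), plate centre (276,324), and the cylinder stands at (270,100). Now lowering onto the jar.

Emit:
arm_command(increments=[[0.003, 0.01, -0.2, 0, 0, 0, 1], [0, 0, -0.25, 0, 0, 0, 1], [0, 0, -0.2, 0, 0, 0, 1], [0, 0, -0.12, 0, 0, 0, 1], [0, 0, -0.08, 0, 0, 0, 1]])

```text
time_s: 31.18
eef_pos: [0.4244, -0.1818, 0.0459]
ee_rot: [-179.9, -0.1, 90.0]
wrist_force: [0.8, 0.2, -0.7]
width: 0.0949
finger_force: 0.0
```

Emit:
arm_command(increments=[[0, 0, -0.05, 0, 0, 0, 1], [0, 0, 0, 0, 0, 0, 0.5], [0, 0, 0, 0, 0, 0, -1], [0, 0, 0, 0, 0, 0, -1], [0, 0, 0, 0, 0, 0, -1]])

```text
time_s: 31.8
eef_pos: [0.4254, -0.1824, 0.0381]
ee_rot: [180.0, 0.0, 90.0]
wrist_force: [1.4, -0.4, 0.1]
width: 0.0602
finger_force: 0.0
```

Emit:
arm_command(increments=[[0, 0, 0, 0, 0, 0, -1], [0, 0, 0, 0, 0, 0, -1], [0, 0, 0, 0, 0, 0, -1], [0, 0, 0, 0, 0, 0, -1], [0, 0, 0, 0, 0, 0, -1]])

```text
time_s: 32.42
eef_pos: [0.4253, -0.1823, 0.0379]
ee_rot: [180.0, 0.0, 90.0]
wrist_force: [-2.1, -0.2, 5.4]
width: 0.0535
finger_force: 25.0
```

Emit:
arm_command(increments=[[0, 0, 0.05, 0, 0, 0, -1], [0, 0, 0.1, 0, 0, 0, -1], [0, 0, 0.2, 0, 0, 0, -1], [0, 0, 0.2, 0, 0, 0, -1], [0, 0, 0.1, 0, 0, 0, -1]])

```text
time_s: 33.05
eef_pos: [0.4254, -0.1823, 0.17]
ee_rot: [179.9, 0.1, 90.0]
wrist_force: [0.1, -0.8, -1.3]
width: 0.0537
finger_force: 25.0
```

Emit:
arm_command(increments=[[0.194, 0.208, 0, 0, 0, 0, -1], [0.194, 0.208, 0, 0, 0, 0, -1], [0.194, 0.208, 0, 0, 0, 0, -1], [0.194, 0.208, 0, 0, 0, 0, -1], [0.194, 0.208, 0, 0, 0, 0, -1]])

```text
time_s: 33.67
eef_pos: [0.6201, 0.0274, 0.1681]
ee_rot: [-180.0, 0.0, 90.0]
wrist_force: [1.6, -1.1, -1.2]
width: 0.0536
finger_force: 25.0
```

Emit:
arm_command(increments=[[0, 0, 0, 0, 0, 0, -1], [0, 0, -0.15, 0, 0, 0, -1], [0, 0, -0.2, 0, 0, 0, -1], [0, 0, -0.15, 0, 0, 0, -1], [0, 0, -0.08, 0, 0, 0, -1]])

```text
time_s: 34.3
eef_pos: [0.6182, 0.0251, 0.0505]
ee_rot: [-179.9, -0.0, 90.0]
wrist_force: [0.1, -0.5, -1.5]
width: 0.0536
finger_force: 25.0
```

Emit:
arm_command(increments=[[0, 0, -0.02, 0, 0, 0, -1], [0, 0, -0.02, 0, 0, 0, -1], [0, 0, -0.01, 0, 0, 0, -1], [0, 0, 0, 0, 0, 0, -1], [0, 0, 0, 0, 0, 0, -1]])

```text
time_s: 34.92
eef_pos: [0.6194, 0.0257, 0.042]
ee_rot: [180.0, 0.0, 90.0]
wrist_force: [0.1, 0.2, -1.4]
width: 0.0534
finger_force: 25.0
```

Emit:
arm_command(increments=[[0, 0, -0.01, 0, 0, 0, -1], [0, 0, -0.009, 0, 0, 0, -1], [0, 0, 0, 0, 0, 0, -1], [0, 0, 0, 0, 0, 0, 0.3], [0, 0, 0, 0, 0, 0, 0.7]])

```text
time_s: 35.55
eef_pos: [0.6193, 0.0257, 0.0378]
ee_rot: [180.0, 0.0, 90.0]
wrist_force: [0.6, 1.1, 0.2]
width: 0.0667
finger_force: 0.0
```

Emit:
arm_command(increments=[[0, 0, 0, 0, 0, 0, 1], [0, 0, 0, 0, 0, 0, 1], [0, 0, 0.05, 0, 0, 0, 1], [0, 0, 0.2, 0, 0, 0, 1], [0, 0, 0.25, 0, 0, 0, 1]])

```text
time_s: 36.17
eef_pos: [0.6189, 0.0257, 0.1389]
ee_rot: [-179.9, -0.0, 90.0]
wrist_force: [0.1, -0.4, 0.6]
width: 0.095
finger_force: 0.0
```

Emit:
arm_command(increments=[[0, 0, 0.25, 0, 0, 0, 1], [-0.1, -0.1, 0.25, 0, 0, 0, 1], [-0.2, -0.1, 0.2, 0, 0, 0, 1], [-0.2, -0.1, 0, 0, 0, 0, 1], [0, 0, 0, 0, 0, 0, 1]])

```text
time_s: 36.8
eef_pos: [0.5173, -0.035, 0.2795]
ee_rot: [179.9, 0.0, 89.9]
wrist_force: [0.1, -0.3, 1.0]
width: 0.0951
finger_force: 0.0
```

```bash
python3 - <<'E'
from h import *
p,d=snapshot("side");cv2.imwrite("pics/s9.png",p[:,:,::-1])
p=snapshot("scene")[0];cv2.imwrite("pics/c9.png",p[:,:,::-1])
print(observe()["eef_pos"])
E
```

```text
[ 0.51943482 -0.03439329  0.27868806]
```

View pics/s9.png

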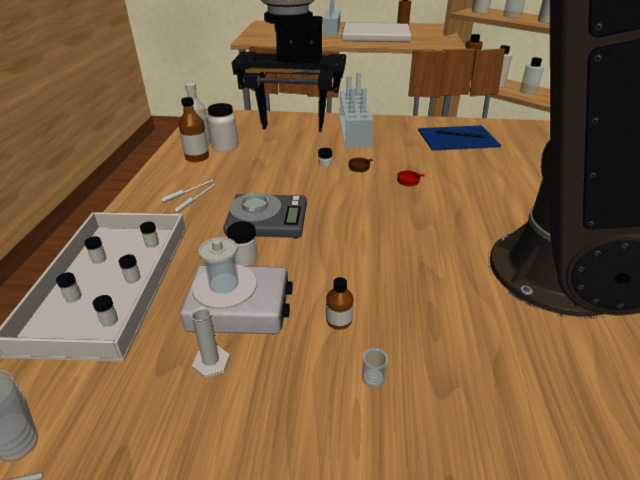

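View pics/c9.png

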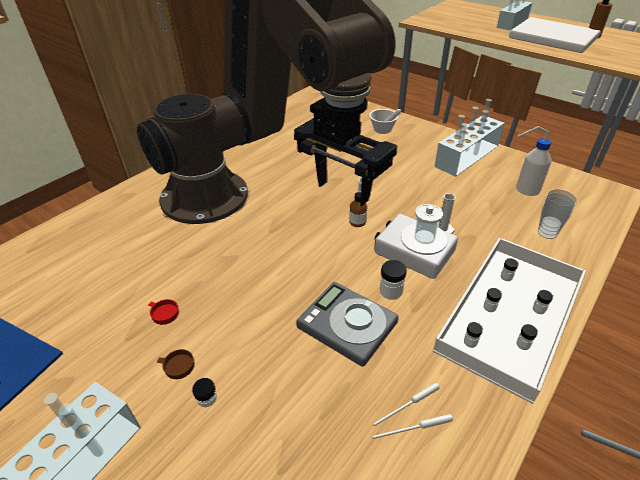

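Both views show everything placed: the dish on the pan at (359,317) in the scene view, the jar at (393,280), the covered beaker at (427,225) and the cylinder at (447,212). The small jar (204,392), amber bottle (358,210) and small beaker are where they were, and the gripper is clear of everything.

```bash
python3 -c "
from plant import *
print(job_done())"
```

```text
the job is handed in; nothing more can be done
None
```

The bench is set out as asked and the job was handed in at about 37 s. The last camera views showed every item in place and the small beaker, small jar and amber bottle undisturbed, but the hand-in returned no verdict.

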